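# Let the brown egg out of the stall's egg dispenser

### The job

Let the brown egg out of the two-lane egg dispenser: with a fingertip press down the yellow paddle of the lane where the brown egg waits, so that the red gate in front of it lifts, and keep the paddle down until the egg has rolled into the pocket at the low end of its lane; then let the paddle come up again so that the gate closes. Leave the white egg and its paddle alone, touch or lift no egg, and do not disturb the other things on the stall.

Things in the scene. Friction and masses are not known exactly. Their poses are not given: they have to be found in the camera images.
- dispenser: Fixed two-lane egg dispenser, blue walls, green base, 280 x 200 x 130 mm high. Origin on the table, mid-width; x points down the lanes, y left, z up. Lane centres y = +37 / -37 mm, floor 53 mm high at x = 0, sloping down 8 deg to +x. Red gates (bars across) at x = 102 mm. Each lane ends in a rubber-floored pocket at an end stop: an egg there has its centre at x about 200 mm, 48 mm up (start: x 76 mm).
- paddle_left (a joint): Rocking lever beside the left (+y) lane, rad. 0 = paddle up, gate closed (spring-held); grows as the paddle goes down; 0.36 = stop. The egg passes under the gate from about 0.25. Pivot 115 mm from the paddle's centre towards the gate, 118 mm above the table: full travel lowers the paddle's centre 40 mm. Needs 2 to 4 N at the paddle; springs back.
- paddle_right (a joint): Rocking lever of the right lane (dispenser's -y side), same as paddle_left.
- paddle_left_top (a point): Centre of the top face of the left lever's yellow paddle, a level plate 38 mm (along the lane) by 34 mm, 7 mm thick, at dispenser x = -145 mm, y = +94 mm, 127 mm above the table when up; the space beneath it is free. The point moves with the lever.
- paddle_right_top (a point): Centre of the top face of the right lever's yellow paddle, same size, at dispenser x = -145 mm, y = -94 mm.
- egg_brown: Brown egg, 43 mm thick, 56 mm long, lying across its lane; origin at its centre. It waits behind the gate of either lane, centre at dispenser x = 76 mm, about 64 mm above the table; its lane is the one on whose side (y) it lies.
- egg_white: White egg of the same size, origin at its centre, behind the gate of the other lane.
- jar: Bystander: amber jar with green lid, diameter 52 mm, 70 mm high, standing between the two paddles; origin at the centre of its underside.
- tape: Bystander: orange roll of tape lying flat, diameter 90 mm, 24 mm high, left of the dispenser; origin at the centre of its underside.
- mug: Bystander: blue mug, diameter 76 mm, 90 mm high, right of the dispenser; origin at the centre of its underside.
- can: Bystander: can with yellow label, diameter 72 mm, 100 mm high, right of the right paddle; origin at the centre of its underside.
- brush: Bystander: blue-handled brush lying left of the left paddle, about along the lanes.
Things that resemble listed ones, but are neither listed nor needed, are in the scene too. What is meant by the egg_white is not black, and is the smaller of those in its own colour. There is more than one size of the egg_brown; the one meant has the size given above.

How it is judged (in metres and radians):
On the way, in this order (a step that is already met when the one before it is completed fails the run):
1. the brown egg's paddle is pressed down, lifting its gate (((value of joint paddle_left above 0.2 rad and y of egg_brown in the frame of dispenser above 0.01 m) or (value of joint paddle_right above 0.2 rad and y of egg_brown in the frame of dispenser below -0.01 m))), for 0.05 s.
2. the brown egg has rolled into its pocket while its paddle is still held down (((value of joint paddle_left above 0.15 rad and y of egg_brown in the frame of dispenser between 0.01 and 0.07 m and x of egg_brown in the frame of dispenser between 0.18 and 0.22 m and z of egg_brown in the frame of dispenser below 0.065 m and y of egg_brown in the frame of dispenser above -0.07 m) or (value of joint paddle_right above 0.15 rad and y of egg_brown in the frame of dispenser between -0.07 and -0.01 m and x of egg_brown in the frame of dispenser between 0.18 and 0.22 m and z of egg_brown in the frame of dispenser below 0.065 m and y of egg_brown in the frame of dispenser below 0.07 m))), for 0.1 s.
At the end, for the whole second after the job is handed in: The brown egg lies still (under 3 cm/s) in the pocket of its lane (centre 180 to 220 mm along the dispenser's x, less than 65 mm up), the white egg still waits behind its closed gate (centre 50 to 90 mm along x), both paddles are up (joints under 0.04 rad) (x of egg_brown in the frame of dispenser between 0.18 and 0.22 m and z of egg_brown in the frame of dispenser below 0.065 m and y of egg_brown in the frame of dispenser between -0.07 and 0.07 m and linear speed of egg_brown below 0.03 m/s and value of joint each of paddle_left, paddle_right below 0.04 rad and x of egg_white in the frame of dispenser between 0.05 and 0.09 m and z of egg_white in the frame of dispenser between 0.05 and 0.08 m); the robot touches nothing.
It fails at once if the white egg's paddle is pressed ((value of joint paddle_left above 0.08 rad and y of egg_white in the frame of dispenser above 0.01 m) or (value of joint paddle_right above 0.08 rad and y of egg_white in the frame of dispenser below -0.01 m)).
It fails at once if the robot touches an egg (contact force between any of the fingers, the arm and egg_brown above 0.2 N or contact force between any of the fingers, the arm and egg_white above 0.2 N).
It fails at once if an egg is lifted or thrown out of its lane (z of any of egg_brown, egg_white in the frame of dispenser above 0.085 m or y of any of egg_brown, egg_white in the frame of dispenser above 0.075 m or y of any of egg_brown, egg_white in the frame of dispenser below -0.075 m).
It fails at once if another thing on the stall is shifted by more than 30 mm, lifted or knocked over (distance of any of jar, tape, mug, can, brush from where it was at the start of the episode above 0.03 m or angle between any of jar, tape, mug, can, brush's own z axis and vertical above 0.5 rad).
It also fails if it takes over 29 s, if anything falls off the work surface, if the arm or the gripper's body presses on something with over 40 N, if the wrist force passes 120 N, or if a joint passes its speed limit or range.

### The arm

A 6-joint arm with a two-finger parallel gripper is mounted at the origin on the work surface. World frame = base frame: x ahead of the robot, y to its left, z up, the work surface at z = 0. Lengths are in mm, angles in degrees, forces in N, time in s.
With the tool pointing down it reaches from about 350 to 875 mm from the base axis. Payload 4.2 kg.
Tool frame: the origin (TCP) lies midway between the tips of the shut fingers; the grasp point (between the pads) lies 19 mm behind it (ctrl.tcp_to_grasp is the distance from the TCP to the grasp point, in mm); z points along the fingers, y is the direction in which the jaws open and shut (so a half turn about z gives the same grasp; the last joint's range is limited). The gripper opens to 87 mm and grips with 3 to 60 N. Pads are 19 mm wide; open, the fingers measure 117 mm over their backs; the gripper's body (75 mm by 190 mm) begins 51 mm behind the grasp point.
Start: joints at [-53.308, 22.042, 0.453, 0, -68.411, -14.817], TCP at [232.883, -579.969, 222.55] pointing down, gripper open.
Joint ranges: [-179.83, 179.83], [-69.29, 118.12], [-61.27, 80.66], [-181.25, 117.63], [-171.15, -9.14], [-177.46, 177.46]. Speed limits (degrees/s): [159.86, 159.86, 180, 180, 180, 180].

### API

Orientations are given as [roll, pitch, yaw] about the fixed x, y, z axes, in that order (R = Rz(yaw) Ry(pitch) Rx(roll)).
In Python, from plant import ctrl, optics gives the robot as it stands.
- The arm moves only by the tool jog_arm, never from a script. Its argument "rows" is a list of rows, each a list of 6 numbers: the shift along the tool's x, y, z scaled (see below), then the turn, a rotation vector about the tool's x, y, z scaled (see below). A call has exactly 10 rows; each row is the pose to reach, as a shift and turn from the pose commanded when the call began, along the tool's axes at that moment, turning the shorter way round; what a row does not reach only later rows make up. The controller multiplies each number of a shift by 0.1 m and each number of a turn by pi rad. A row lasts 1/12 s, in which the tool goes at most 41.7 mm and 7.16 degrees, less where a joint would pass 70% of its speed; a pose out of reach is approached as far as the arm can. A call with a number of a shift or a turn outside -1 to 1 is refused whole. A call with a gripper value outside its range is refused whole. "hand" is the finger opening in mm, from 0 to 87, set as the call begins (left out, the last holds). The fingers move at their own pace and stop on an object; the grip force is fixed at half the most. Time passes only in rows, so rows that repeat a pose let the fingers close, or fill a call up. It gives the time, the measured TCP pose, the force and the opening at its end, in the units of the state.
- ctrl.sense(): the state, without advancing time (a new reading comes with each control period).
- optics.capture(name): name is "scene" or "top" or "wrist"; returns the picture (480x640x3 uint8, red, green, blue); there is no depth.
- optics.camera_model(name): a dict with "intrinsics" (3x3 intrinsics, pixels), "world_from_camera" (4x4, takes a point from camera to world coordinates). Camera axes: x right, y down, z forward; pixel columns grow to the right and rows downward; lengths in mm; the calibration is good to about 2 mm. A picture is of the moment at which its call begins: read the wrist's pose just before it. camera_model takes no time and is no camera call; for the wrist camera it gives the pose at the moment of the call.
- ctrl.hand_in(): hands the job in, once; it reports no verdict.
The state is a dict: "time": time; "joint_pos": joint angles; "qvel": joint speeds; "tau": joint torques, N m; "tool_pos": TCP position; "tool_rot": TCP orientation; "contact_force": force on the tool from outside, world axes, zero at the start; "ft_torque": the same for the moment, N m; "opening": opening from 0.0 (shut) to 1.0 (fully open).
Only numpy, scipy, OpenCV 4.12 (cv2) and the standard library are available. Lean on these libraries where they do the work, as an engineer would, in place of code of your own. Each camera call takes 0.05 s, during which the arm holds its last target. There are 200 camera calls.

## Working session

There is one attempt and no reset: what is moved stays moved. The work goes in short steps, Python scripts to look and compute and a tool call to move; the robot and the scene stay as the last step left them, time stands still between calls to the robot, and variables do not carry over. Pictures are saved under pics/ and viewed, about 8 in all and at most 12, crops included, and the job is handed in when it is done.

Besides the shell and the picture viewer there is one more tool, called after "Emit:" as name([rows], argument=value, ...), one row to a line, values as JSON. jog_arm: Moves the arm, as the interface text tells. Its arguments: {"type":"object","properties":{"rows":{"type":"array"},"hand":{"type":"number"}},"required":["rows"]}

```bash
mkdir -p pics
python3 - <<'E'
from plant import ctrl, optics
import cv2,numpy as np
for n in("scene","top"):
    im=optics.capture(n); cv2.imwrite(f"pics/{n}0.png",im[:,:,::-1])
    m=optics.camera_model(n); print(n,np.round(m["intrinsics"],1).tolist(),np.round(m["world_from_camera"],3).tolist())
s=ctrl.sense(); print(s)
E
```

```text
scene [[506.9, 0.0, 321.4], [0.0, 506.9, 227.2], [0.0, 0.0, 1.0]] [[0.046, 0.853, -0.52, 1187.99], [0.999, -0.039, 0.024, 41.73], [-0.0, -0.521, -0.854, 990.688], [0.0, 0.0, 0.0, 1.0]]
top [[461.2, 0.0, 323.7], [0.0, 461.2, 238.2], [0.0, 0.0, 1.0]] [[0.004, -0.986, 0.169, 467.154], [-1.0, -0.007, -0.014, 77.751], [0.015, -0.169, -0.986, 1017.542], [0.0, 0.0, 0.0, 1.0]]
{'time': 0.1, 'joint_pos': array([-5.33075960e+01,  2.20862668e+01,  3.87261330e-01, -2.60573919e-02,
       -6.84119101e+01, -1.48164383e+01]), 'qvel': array([-0.03976527, -0.23832361,  0.12100787,  0.09181379, -0.08429962,
       -0.00913584]), 'tau': array([-4.77187477e-04, -3.91689348e+01,  1.87936342e+01,  4.23192725e+00,
        1.34559110e-02, -7.59276963e-05]), 'tool_pos': array([ 232.68626497, -579.48130357,  221.56564616]), 'tool_rot': array([ 1.79886579e+02, -4.95825278e-03, -1.58133640e+02]), 'contact_force': array([ 0.37991999, -0.52239578,  0.36726498]), 'ft_torque': array([0.01162485, 0.04690151, 0.00648012]), 'opening': 0.9996169267771303}
```

View pics/top0.png

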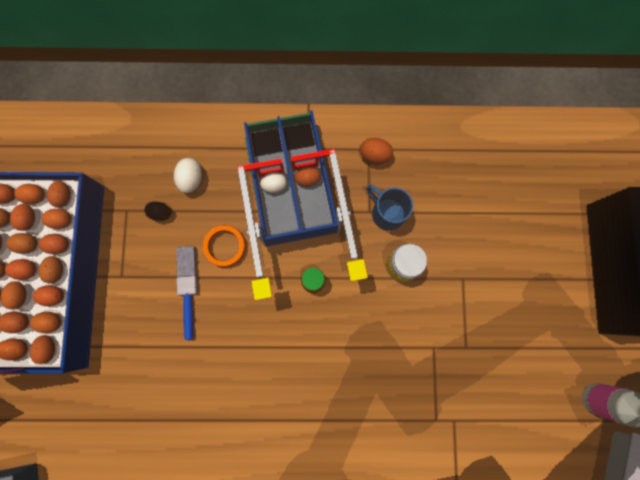

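View pics/scene0.png

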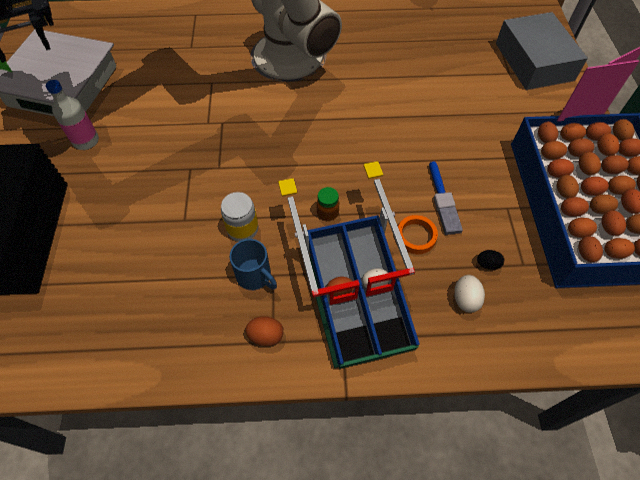

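The brown egg is in the right lane: top view (308,177), with its paddle at (357,270). The other paddle is at (262,289). I'll measure the paddles from both views.

```bash
cat > h.py <<'E'
from plant import ctrl, optics
import cv2,numpy as np
from scipy.spatial.transform import Rotation as Ro
def ray(n,uv,z):
    m=optics.camera_model(n);T=m["world_from_camera"];d=T[:3,:3]@np.linalg.solve(m["intrinsics"],[*uv,1])
    return T[:3,3]+d*(z-T[2,3])/d[2]
def yellow(im,amin=80):
    h=cv2.cvtColor(im,cv2.COLOR_RGB2HSV);k=cv2.inRange(h,(24,180,150),(34,255,255))
    n,_,st,c=cv2.connectedComponentsWithStats(k)
    return [(c[i],st[i,4]) for i in range(1,n) if st[i,4]>amin]
def togo(p,s=None):
    s=s or ctrl.sense();R=Ro.from_euler('xyz',s["tool_rot"],degrees=True)
    return R.inv().apply(np.array(p)-s["tool_pos"])
E
python3 - <<'E'
from h import *
P={}
for n in("scene","top"):
    im=cv2.imread(f"pics/{n}0.png")[:,:,::-1]
    for c,a in yellow(im): print(n,c.round(1),a,ray(n,c,127).round(1))
# egg in lane, z64
print(ray("top",(308,177),64).round(0),ray("top",(274,183),64).round(0))
E
```

```text
scene [373. 169.] 197 [521.  183.1 127. ]
scene [287.2 186.3] 212 [558.4  -1.3 127. ]
top [356.8 269.7] 326 [558.3   0.7 127. ]
top [261.2 288.3] 339 [521.3 184.7 127. ]
[764.  98.  64.] [750. 171.  64.]
```

Both views agree to 2 mm. The paddle spacing is 188.2 mm, as it should be, and the egg lies 221 mm along and 55 mm across from its paddle (expected 221 and 57). The right paddle is at about (558, 0, 127). The shift still to go in tool axes is about x -518, y +416 mm, with the fingers shut. I'll go up first.

Emit:
jog_arm([
  [0,0,-0.3,0,0,0],
  [0,0,-0.6,0,0,0],
  [-0.1,0.08,-0.6,0,0,0],
  [-0.25,0.2,-0.6,0,0,0],
  [-0.4,0.32,-0.6,0,0,0],
  [-0.55,0.44,-0.6,0,0,0],
  [-0.7,0.56,-0.6,0,0,0],
  [-0.85,0.68,-0.6,0,0,0],
  [-1,0.8,-0.6,0,0,0],
  [-1,0.8,-0.6,0,0,0],
], hand=0)

```text
time: 0.93
tool_pos: [296.9, -466.1, 282.5]
tool_rot: [180.0, 0.0, -158.0]
contact_force: [-0.7, 0.8, -0.5]
opening: 0.325
```

Emit:
jog_arm([
  [-0.1,0.08,0,0,0,0],
  [-0.2,0.16,0,0,0,0],
  [-0.3,0.24,0,0,0,0],
  [-0.4,0.32,0,0,0,0],
  [-0.5,0.4,0,0,0,0],
  [-0.6,0.48,0,0,0,0],
  [-0.7,0.56,0,0,0,0],
  [-0.8,0.64,0,0,0,0],
  [-0.9,0.72,0,0,0,0],
  [-1,0.8,0,0,0,0],
])

```text
time: 1.77
tool_pos: [359.4, -355.8, 282.6]
tool_rot: [180.0, 0.0, -158.1]
contact_force: [0.5, 0.2, -0.7]
opening: 0.003
```

Emit:
jog_arm([
  [-0.1,0.08,0,0,0,0],
  [-0.2,0.16,0,0,0,0],
  [-0.3,0.24,0,0,0,0],
  [-0.4,0.32,0,0,0,0],
  [-0.5,0.4,0,0,0,0],
  [-0.6,0.48,0,0,0,0],
  [-0.7,0.56,0,0,0,0],
  [-0.8,0.64,0,0,0,0],
  [-0.9,0.72,0,0,0,0],
  [-1,0.8,0,0,0,0],
])

```text
time: 2.6
tool_pos: [422.2, -244.3, 282.5]
tool_rot: [180.0, 0.0, -158.1]
contact_force: [0.1, 0.5, 0.4]
opening: 0.008
```

Emit:
jog_arm([
  [-0.1,0.08,0,0,0,0],
  [-0.2,0.16,0,0,0,0],
  [-0.3,0.24,0,0,0,0],
  [-0.4,0.32,0,0,0,0],
  [-0.5,0.4,0,0,0,0],
  [-0.6,0.48,0,0,0,0],
  [-0.7,0.56,0,0,0,0],
  [-0.8,0.64,0,0,0,0],
  [-0.9,0.72,0,0,0,0],
  [-1,0.8,0,0,0,0],
])

```text
time: 3.43
tool_pos: [485.4, -132.8, 282.6]
tool_rot: [-180.0, 0.0, -158.1]
contact_force: [0.7, -0.0, -0.7]
opening: 0.005
```

Emit:
jog_arm([
  [-0.1,0.08,0,0,0,0],
  [-0.2,0.17,0.1,0,0,0],
  [-0.35,0.28,0.2,0,0,0],
  [-0.5,0.4,0.3,0,0,0],
  [-0.65,0.53,0.4,0,0,0],
  [-0.75,0.62,0.5,0,0,0],
  [-0.85,0.7,0.6,0,0,0],
  [-0.95,0.8,0.7,0,0,0],
  [-1,0.85,0.75,0,0,0],
  [-1,0.85,0.75,0,0,0],
])

```text
time: 4.27
tool_pos: [545.7, -16.7, 205.7]
tool_rot: [180.0, -0.2, -158.1]
contact_force: [0.4, -0.1, 1.6]
opening: 0.006
```

Run:
```python
from h import *
s=ctrl.sense();print(s["tool_pos"].round(1),togo((558.3,-0.3,127)).round(1))
im=optics.capture("wrist");m=optics.camera_model("wrist")
for c,a in yellow(im): print(c.round(1),a,ray("wrist",c,127).round(1))
cv2.imwrite("pics/w1.png",im[:,:,::-1])
```

```text
[545.7 -16.7 205.7] [-18.   10.5  78.7]
[216.3 194.7] 1125 [535.1 -85.  127. ]
[329.1 270.2] 2382 [554.6  -3.5 127. ]
[601.6 317. ] 2008 [518.  175.8 127. ]
```

View pics/w1.png

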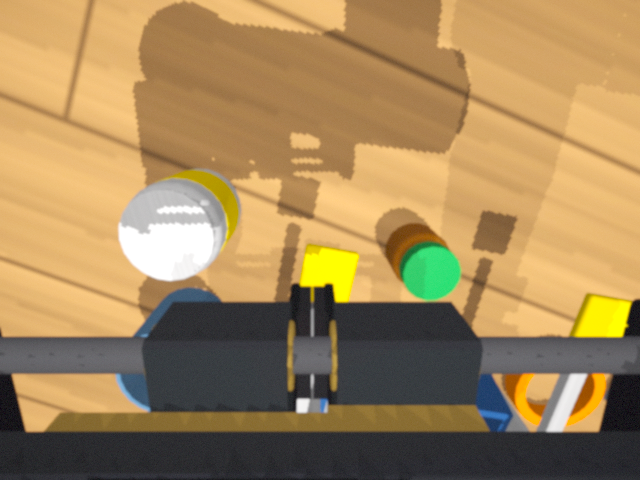

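The wrist view shows the yellow paddle at (329,270), partly hidden by the fingers. The white-lid can (170,230) and jar (430,270) are clear of it. This agrees with the first measurement. I'll centre and descend to just above the paddle.

Emit:
jog_arm([
  [-0.06,0.04,0,0,0,0],
  [-0.12,0.07,0,0,0,0],
  [-0.18,0.1,0.1,0,0,0],
  [-0.18,0.1,0.2,0,0,0],
  [-0.18,0.1,0.3,0,0,0],
  [-0.18,0.1,0.4,0,0,0],
  [-0.18,0.1,0.5,0,0,0],
  [-0.18,0.1,0.6,0,0,0],
  [-0.18,0.1,0.65,0,0,0],
  [-0.18,0.1,0.65,0,0,0],
])

```text
time: 5.15
tool_pos: [558.0, -2.1, 140.8]
tool_rot: [180.0, -0.2, -158.1]
contact_force: [-0.4, -0.2, -0.3]
opening: 0.004
```

Run:
```python
from h import *
s=ctrl.sense();print(s["tool_pos"].round(1),togo((558.3,-0.3,127)).round(1))
a=optics.capture("scene")[140:380,220:440];cv2.imwrite("pics/s2.png",cv2.resize(a,None,fx=2.5,fy=2.5)[:,:,::-1])
```

```text
[558.   -2.1 140.8] [-1.   1.6 13.8]
```

View pics/s2.png

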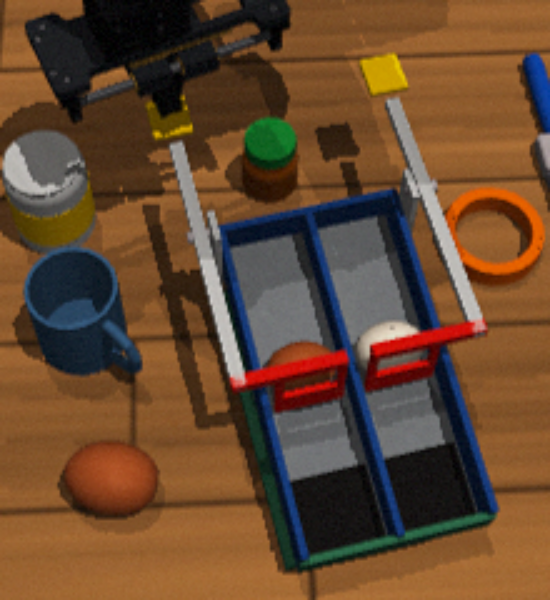

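The fingertips are over the right paddle at (170,110), and the brown egg waits behind that lane's gate at (305,355). Now I'll press about 36 mm past contact, which is 50 mm down.

Emit:
jog_arm([
  [0,0,0.07,0,0,0],
  [0,0,0.13,0,0,0],
  [0,0,0.19,0,0,0],
  [0,0,0.25,0,0,0],
  [0,0,0.31,0,0,0],
  [0,0,0.37,0,0,0],
  [0,0,0.42,0,0,0],
  [0,0,0.47,0,0,0],
  [0,0,0.5,0,0,0],
  [0,0,0.5,0,0,0],
])

```text
time: 6.03
tool_pos: [559.1, -1.8, 92.0]
tool_rot: [180.0, -0.0, -158.1]
contact_force: [1.2, 1.0, 3.2]
opening: 0.003
```

Emit:
jog_arm([
  [0,0,0,0,0,0],
  [0,0,0,0,0,0],
  [0,0,0,0,0,0],
  [0,0,0,0,0,0],
  [0,0,0,0,0,0],
  [0,0,0,0,0,0],
  [0,0,0,0,0,0],
  [0,0,0,0,0,0],
  [0,0,0,0,0,0],
  [0,0,0,0,0,0],
])

```text
time: 6.87
tool_pos: [559.0, -1.9, 92.6]
tool_rot: [-180.0, 0.0, -158.1]
contact_force: [0.9, -0.4, 2.6]
opening: 0.009
```

Run:
```python
from h import *
s=ctrl.sense();print(s["tool_pos"].round(1),s["contact_force"])
a=optics.capture("scene")[140:380,220:440];cv2.imwrite("pics/s3.png",cv2.resize(a,None,fx=2.5,fy=2.5)[:,:,::-1])
```

```text
[559.   -1.9  92.6] [ 0.89326258 -0.3614729   2.6355513 ]
```

View pics/s3.png

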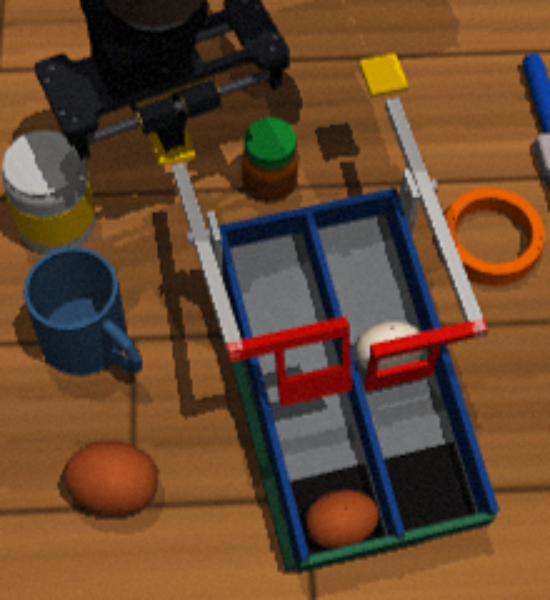

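The gate is raised, the brown egg is in the pocket at (342,518), and the white egg hasn't moved. I'll hold once more and check the egg's position before releasing.

Emit:
jog_arm([
  [0,0,0,0,0,0],
  [0,0,0,0,0,0],
  [0,0,0,0,0,0],
  [0,0,0,0,0,0],
  [0,0,0,0,0,0],
  [0,0,0,0,0,0],
  [0,0,0,0,0,0],
  [0,0,0,0,0,0],
  [0,0,0,0,0,0],
  [0,0,0,0,0,0],
])

```text
time: 7.75
tool_pos: [559.0, -1.8, 92.6]
tool_rot: [180.0, 0.0, -158.1]
contact_force: [1.2, 0.5, 3.3]
opening: 0.005
```

```bash
cat >> h.py <<'E'
def eggx():
    L=np.array([521.2,184.]);Rr=np.array([558.4,-.3]);y=(L-Rr)/np.linalg.norm(L-Rr);x=np.array([y[1],-y[0]]);o=(L+Rr)/2+145*x
    for n in("scene","top"):
        h=cv2.cvtColor(optics.capture(n),cv2.COLOR_RGB2HSV);k=cv2.inRange(h,(4,120,60),(16,245,255))
        N,_,st,c=cv2.connectedComponentsWithStats(k)
        for i in range(1,N):
            d=ray(n,c[i],48)[:2]-o
            if st[i,4]>100 and 0<d@x<260 and abs(d@y)<75: print(n,"egg disp x,y",round(d@x),round(d@y),st[i,4])
E
python3 -c "
from h import *
eggx()"
```

```text
scene egg disp x,y 198 -38 517
top egg disp x,y 200 -36 414
```

The egg is at x ≈ 199, y ≈ -37 in both views. Now I'll release by going straight up.

Emit:
jog_arm([
  [0,0,-0.06,0,0,0],
  [0,0,-0.12,0,0,0],
  [0,0,-0.18,0,0,0],
  [0,0,-0.24,0,0,0],
  [0,0,-0.32,0,0,0],
  [0,0,-0.42,0,0,0],
  [0,0,-0.56,0,0,0],
  [0,0,-0.7,0,0,0],
  [0,0,-0.85,0,0,0],
  [0,0,-1,0,0,0],
])

```text
time: 8.68
tool_pos: [559.4, -1.7, 194.0]
tool_rot: [-180.0, 0.1, -158.1]
contact_force: [0.1, -1.0, 0.2]
opening: 0.005
```

Emit:
jog_arm([
  [0,0,-0.1,0,0,0],
  [0,0,-0.2,0,0,0],
  [0,0,-0.3,0,0,0],
  [0,0,-0.4,0,0,0],
  [0,0,-0.5,0,0,0],
  [0,0,-0.55,0,0,0],
  [0,0,-0.6,0,0,0],
  [0,0,-0.6,0,0,0],
  [0,0,-0.6,0,0,0],
  [0,0,-0.6,0,0,0],
])

```text
time: 9.52
tool_pos: [558.6, -1.8, 251.9]
tool_rot: [180.0, -0.1, -158.1]
contact_force: [0.3, -0.2, 0.9]
opening: 0.001
```

Run:
```python
from h import *
eggx()
s=ctrl.sense();print(s["tool_pos"].round(1),s["contact_force"],s["time"])
im=optics.capture("scene")
for c,a in yellow(im): print(c.round(1),a,ray("scene",c,127).round(1))
a=im[140:380,220:440];cv2.imwrite("pics/s4.png",cv2.resize(a,None,fx=2.5,fy=2.5)[:,:,::-1])
```

```text
scene egg disp x,y 198 -38 518
top egg disp x,y 200 -36 409
[558.7  -1.9 251.9] [-0.04888227  0.38785857 -0.31492817] 9.6167
[287.6 186.3] 190 [ 5.584e+02 -4.000e-01  1.270e+02]
```

View pics/s4.png

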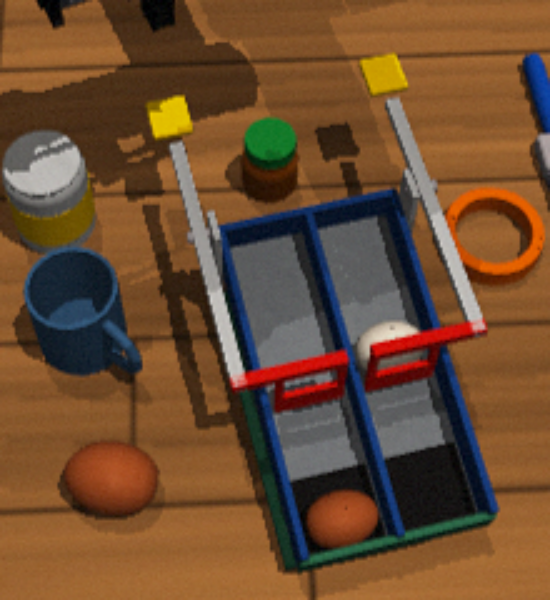

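The paddle is up again at its starting pixel (287,186), the gate is closed, and the egg lies still in its pocket. Nothing else has moved, so I'm handing in.

```bash
python3 -c "
from plant import ctrl
print(ctrl.hand_in())"
```

```text
the job is handed in; nothing more can be done
None
```

The brown egg is out: I pressed the right lane's paddle down about 35 mm with the shut fingertips and held it there until the egg had rolled into its pocket. I then lifted straight off, and the job was handed in at about 9.6 s of the 29 s allowed; the hand-in gave no verdict.

- **Brown egg:** it was at dispenser x ≈ 199 mm, y ≈ -37 mm in both camera views. That position was the same before and after release.
- **Paddles and gates:** the right paddle was back at its starting position and both gates looked closed. In the final check the colour mask did not pick up the left paddle, but the picture showed it up and unchanged.
- **Everything else:** the white egg was still behind its gate. The jar, tape, mug and can looked undisturbed, and so did the part of the brush in view. The arm was clear at 252 mm with no contact force beyond sensor noise.

No check failed.

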